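# Gauge the jack hole of a shoe last and set the height pointer

## Task

Take the depth rod out of its sloping rest and stand it in the square upright stand; let go, then take it again by its knob from above. Lower it into the hole in the top of the shoe last until it bottoms, press it lightly to be sure (firmly enough to feel, never hard), and leave it standing there. Then slide the pointer on the height post down until its tip is level with the top of the rod's knob, leave it there, and do not disturb the other things on the bench.

Things in the scene. Friction and masses are not known exactly. Their poses are not given: they have to be found in the camera images.
- rod_tip (a point): Foot of the depth rod: a plain steel shaft, 12 mm in diameter and 165 mm long, with a black cylindrical knob (30 mm in diameter, 25 mm high) on its upper end, 190 mm over all, 0.18 kg more or less. This point is the middle of the foot's end face; z runs up along the shaft to the knob. The foot is bevelled over its last 6 mm down to 7 mm in diameter. At the start the rod lies at 45 degrees, foot low, in the rest.
- rod_mid (a point): Point on the rod's shaft 75 mm from the foot, free all round while the rod lies in the rest (there 88 mm above the bench); same axes as rod_tip.
- rod_knob (a point): Centre of the rod's knob, 177.5 mm from the foot; same axes as rod_tip. In the rest, cheeks 3 mm off the knob's sides keep fingers from taking the knob.
- rod_top (a point): Middle of the knob's top face, 190 mm from the foot; same axes as rod_tip.
- rest: Fixed rest for the rod, a 170 x 80 mm plate with a low foot stop on its -x side and a forked bracket on its +x side that reaches 190 mm above the bench; origin on the bench under rod_mid. The rod leans up towards the rest's +x. The rod is held from below and by low side cheeks only; lift it out upward.
- stand_mouth (a point): Middle of the hole in the top of the fixed square stand (aluminium block 70 x 70 mm, 55 mm high, on a thin 90 mm plate). z up. The hole is 13.5 mm wide and 45 mm deep, its floor 10 mm above the bench.
- last: Fixed wooden shoe last with a black toe in a cradle on the bench; origin on the bench under the hole, x towards the toe (the toe reaches 180 mm, the heel 75 mm the other way), 80 mm wide.
- last_mouth (a point): Middle of the mouth of the upright jack hole in the last's top, brass-rimmed, 115 mm above the bench; z up. The hole is 17 mm wide; its depth differs each time, somewhere between 55 and 95 mm, and its floor is hard.
- pointer (a joint): Slide of the pointer on the height post, m: 0 at the top (pointer 290 mm above the bench), grows as it goes down, to 0.11. It sticks where it is left; moving it takes about 5 N downward, 8 N upward. It starts above the level needed.
- pointer_tip (a point): Point of the pointer's cone, the level to be set. Same height as the centre of its grip block; axes upright, x from the tip towards the post.
- pointer_grip (a point): Centre of the pointer's grip block: 30 mm long (x), 16 mm wide (y), 30 mm high, 45 mm behind the tip. The post itself, a steel column of 18 mm diameter and 305 mm high, stands 85 mm further along +x.
- screwdriver_grip (a point): Bystander: middle of a screwdriver's handle.
- pliers_center (a point): Bystander: middle of lasting pliers with red handles.
- rasp_center (a point): Bystander: middle of a flat rasp.
- jar_center (a point): Bystander: middle of an amber jar, 100 mm high.
- hammer_grip (a point): Bystander: middle of a hammer's handle.
- gluepot_center (a point): Bystander: middle of a metal glue pot, 75 mm high.
- heels_center (a point): Bystander: middle of a pair of stacked rubber heels.
Things that resemble listed ones, but are neither listed nor needed, are in the scene too. Leave any blue look-alike of the part that bears rod_tip alone. Leave any purple look-alike of the part that bears stand_mouth alone.

How it is judged (in metres and radians):
On the way, in this order (a step that is already met when the one before it is completed fails the run):
1. the rod stands upright in the stand, foot at the bottom of its hole, let go (z of rod_tip in the frame of stand_mouth below -0.038 m and horizontal distance between rod_tip and stand_mouth below 0.006 m and angle between rod_tip's own z axis and vertical below 0.1 rad and contact force between the fingers and rod below 0.05 N), for 0.2 s.
2. held by its knob, the rod is pressed on the bottom of the last's hole with at least 3 N (z of rod_tip in the frame of last_mouth below -0.045 m and horizontal distance between rod_tip and last_mouth below 0.006 m and angle between rod_tip's own z axis and vertical below 0.12 rad and contact force between rod and last above 3 N and contact force between the fingers and rod above 1 N and distance between the grasp point and rod_knob below 0.03 m and linear speed of rod below 0.01 m/s), for 0.2 s.
At the end, for the whole second after the job is handed in: The rod stands released and at rest in the last's hole (foot more than 45 mm below the mouth, within 6 mm of its axis, upright within 0.12 rad) and the pointer's tip is level with the top of the rod's knob within 4 mm (z of rod_tip in the frame of last_mouth below -0.045 m and horizontal distance between rod_tip and last_mouth below 0.006 m and angle between rod_tip's own z axis and vertical below 0.12 rad and linear speed of rod below 0.01 m/s and contact force between the fingers and rod below 0.05 N and z of rod_top in the frame of pointer_tip between -0.004 and 0.004 m); the robot touches nothing.
It fails at once if the rod is pressed against the last with more than 60 N (contact force between rod and last above 60 N).
It fails at once if a bystander is moved by more than 30 mm (distance of any of screwdriver_grip, pliers_center, rasp_center, jar_center, hammer_grip, gluepot_center, heels_center from where it was at the start of the episode above 0.03 m).
It also fails if it takes over 72 s, if anything falls off the work surface, if the arm or the gripper's body presses on something with over 40 N, if the wrist force passes 120 N, or if a joint passes its speed limit or range.

## Robot

A 6-joint arm with a two-finger parallel gripper is mounted at the origin on the work surface. World frame = base frame: x ahead of the robot, y to its left, z up, the work surface at z = 0. Lengths are in mm, angles in rad, forces in N, time in s.
With the tool pointing down it reaches from about 300 to 775 mm from the base axis. Payload 14.6 kg.
Tool frame: the origin (TCP) lies at the very end of the fingers, on their centre line; the grasp point (between the pads) lies 19 mm behind it; z points along the fingers, y is the line along which they close (so a half turn about z gives the same grasp; the last joint's range is limited). The gripper opens to 94 mm and grips with 3 to 60 N. Pads are 16 mm wide; open, the fingers measure 119 mm over their backs; the gripper's body (75 mm by 177 mm) begins 78 mm behind the grasp point.
Start: joints at [1.086, 0.3, 1.521, -0, 1.321, -0.067], TCP at [223.159, 502.682, 205.446] pointing down, gripper open.
Joint ranges: [-3.03, 3.03], [-0.79, 2.21], [0.23, 2.52], [-1.04, 4.18], [0, 3.07], [-2.55, 2.55]. Speed limits (rad/s): [2.22, 2.22, 2.57, 3.14, 3.14, 3.14].

## Interface

Orientations are given as [roll, pitch, yaw] about the fixed x, y, z axes, in that order (R = Rz(yaw) Ry(pitch) Rx(roll)).
In Python, from cell import manip, eyes, ticket gives the robot as it stands. The module is installed in compiled form; this text tells all that it offers.
- The arm moves only by the tool arm_command, never from a script. Its argument "plan" is a list of rows, each a list of 5 numbers: the opening, from -1 (shut) to 1 (fully open), then the shift along the tool's x, y, z in m, then the turn about the tool's z in rad. In form: [[jaw, dx, dy, dz, roll], ...]. A call has 1 to 20 rows; each row shifts and turns the commanded pose from where the row before left it, along the tool's axes as they then stand; what a row does not reach is not made up. A row lasts 1/8 s, in which the tool goes at most 62.5 mm and 10.7 degrees, less where a joint would pass 70% of its speed; a pose out of reach is approached as far as the arm can. A call is refused whole if a number of a shift passes 0.0625 or a number of a turn 0.188, either way. A call with a gripper value outside its range is refused whole. The fingers move at their own pace and stop on an object; "newtons" is the grip in N (left out, the last holds). Time passes only in rows, so rows that do not move let the fingers close. It gives the time, the measured TCP pose, the force, the opening and the grip force at its end, in the units of the state.
- manip.read_state(): the state, without advancing time (a new reading comes with each control period).
- eyes.camera(name): name is "scene" or "top" or "wrist"; returns a dict with "img" (420x560x3 uint8, blue, green, red), "z_map" (420x560 float32, mm along the optical axis (not along the pixel's ray), 0 where there is no reading), "fx", "fy", "cx", "cy" (pixels), "eye" and "orientation" of the camera in the world. Camera axes: x right, y down, z forward; pixel columns grow to the right and rows downward; lengths in mm; the calibration is good to about 2 mm. A picture is of the moment at which its call begins.
- ticket.sign_off(): hands the job in; it is judged then, once.
The state is a dict: "clock": time; "joints": joint angles; "qd": joint speeds; "effort": joint torques, N m; "eef_pos": TCP position; "eef_rot": TCP orientation; "wrist_force": force on the tool from outside, world axes, zero at the start; "moment": the same for the moment, N m; "finger_gap": finger opening in mm; "finger_force": force on a finger pad.
Only numpy, scipy, OpenCV 4.12 (cv2) and the standard library are available. Lean on these libraries where they do the work, as an engineer would, in place of code of your own. Each camera call takes 0.05 s, during which the arm holds its last target. There are 200 camera calls.

## Working session

There is one attempt and no reset: what is moved stays moved. The work goes in short steps, Python scripts to look and compute and a tool call to move; the robot and the scene stay as the last step left them, time stands still between calls to the robot, and variables do not carry over. Pictures are saved under pics/ and viewed, at most 10 in all, crops included, and the job is handed in when it is done.

Besides the shell and the picture viewer there is one more tool, called after ">>>" by a JSON object that holds its "op" and its "data". arm_command: Moves the arm, as the interface text tells. Its arguments: {"type":"object","properties":{"plan":{"type":"array"},"newtons":{"type":"number"}},"required":["plan"]}

```bash
mkdir -p pics; cat > h.py <<'E'
import numpy as np, cv2
from cell import manip, eyes, ticket
from scipy.spatial.transform import Rotation as Ro
def cam(n):
    c=eyes.camera(n); o=np.array(c["orientation"],float)
    c["R"]=o if o.shape==(3,3) else Ro.from_euler("xyz",o).as_matrix()
    c["e"]=np.array(c["eye"],float); return c
def cloud(c):
    v,u=np.mgrid[:420,:560]; z=c["z_map"]
    p=np.stack([(u-c["cx"])/c["fx"]*z,(v-c["cy"])/c["fy"]*z,z],-1)
    return p@c["R"].T+c["e"]
def onz(c,u,v,h):
    d=c["R"]@np.array([(u-c["cx"])/c["fx"],(v-c["cy"])/c["fy"],1]); return c["e"]+d*(h-c["e"][2])/d[2]
def pix(c,p):
    q=c["R"].T@(np.array(p)-c["e"]); return q[0]/q[2]*c["fx"]+c["cx"],q[1]/q[2]*c["fy"]+c["cy"]
E
python3 - <<'E'
from h import *
print(manip.read_state())
for n in("scene","top"):
    c=cam(n); print(n,c["e"],c["orientation"],c["fx"],c["cx"],c["cy"])
    cv2.imwrite(f"pics/{n}1.png",cv2.resize(c["img"],(800,600),interpolation=cv2.INTER_CUBIC))
    np.savez(f"{n}1.npz",**{k:np.array(v) for k,v in c.items()})
E
```

```text
{'clock': 0.0, 'joints': array([ 1.08641575e+00,  3.00476627e-01,  1.52156391e+00, -6.24294476e-06,
        1.32069507e+00, -6.65943483e-02]), 'qd': array([-0.00010539,  0.00072755, -0.0005163 , -0.00162915, -0.00136833,
        0.00061229]), 'effort': array([-2.42972907e-03, -5.31793892e+01, -3.52745891e+01,  7.08580320e-02,
        2.42775731e-02, -8.43403086e-05]), 'eef_pos': array([223.03836459, 502.4675662 , 204.89056338]), 'eef_rot': array([-3.14045184e+00, -7.00240467e-05,  2.72380793e+00]), 'wrist_force': array([0.25156306, 0.31411049, 0.71107862]), 'moment': array([-0.0112983 ,  0.00010486,  0.03663279]), 'finger_force': 0.0, 'finger_gap': 93.98648574126312}
scene [1041.91641536  630.97228436 1296.32242527] [-2.50804593e+00 -2.40936157e-03  2.43805226e+00] 478.7358473691578 283.49458523457463 206.56134378396848
top [ 283.65596594   15.32965701 1571.06505891] [-2.97890112  0.0211204  -1.59748848] 486.71476719429205 277.9510137181928 210.92689032938654
```

View pics/scene1.png

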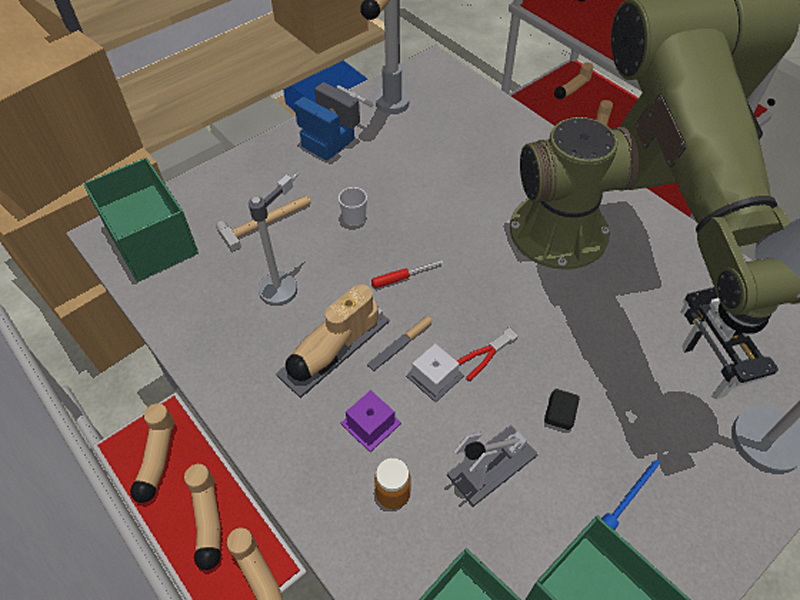

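View pics/top1.png

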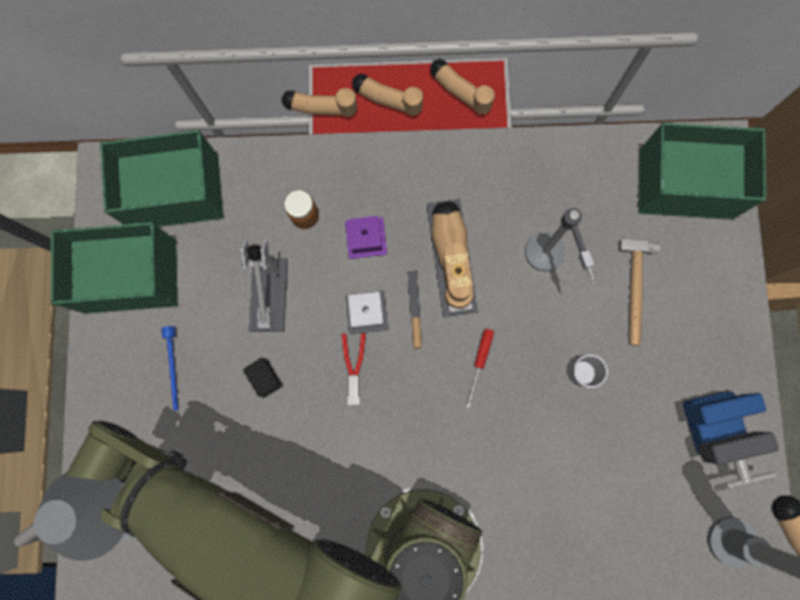

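The scene view (800x600) shows the stand hole at (435,363), last mouth at (348,302), rod knob at (475,450) and post collar at (258,208). The top view shows the stand hole at (365,309), last mouth at (459,270), knob at (255,253), rod foot near (263,322), and post/pointer from (572,217) to (590,270).

```bash
python3 - <<'E'
from h import *
W={}
for n in("scene","top"):
    W[n]=dict(np.load(n+"1.npz")); 
def blob(n,u,v,r,lo,hi,near=True):
    c=W[n]; hsv=cv2.cvtColor(c["img"],cv2.COLOR_BGR2HSV); m=cv2.inRange(hsv,np.array(lo),np.array(hi))
    w=np.zeros_like(m); u*=.7;v*=.7; w[int(v-r):int(v+r),int(u-r):int(u+r)]=255; m&=w
    k,l,s,ce=cv2.connectedComponentsWithStats(m)
    if k<2: return None
    i=1+min(range(k-1),key=lambda i:np.hypot(*(ce[i+1]-[u,v]))-s[i+1,4]*.02)
    return ce[i],s[i],l==i
def rep(name,uvs,r,lo,hi,h):
    for n,(u,v) in uvs.items():
        b=blob(n,u,v,r,lo,hi)
        if b is None: print(name,n,None);continue
        P=cloud(W[n])[b[2]]
        print(name,n,b[0].round(1),b[1],"plane",onz(W[n],*b[0],h).round(1),"cloud",np.median(P,0).round(1),"zmax",P[:,2].max().round(1))
rep("stand hole",dict(scene=(435,363),top=(365,309)),6,(0,0,0),(180,255,110),55)
rep("stand top",dict(scene=(435,360),top=(365,309)),24,(0,0,175),(180,40,255),55)
rep("last hole",dict(scene=(348,302),top=(459,270)),6,(0,0,0),(180,255,120),115)
rep("knob",dict(scene=(475,450),top=(255,253)),14,(0,0,0),(180,255,60),160)
# cloud listing: post area and rest area from both views
for n in W:
    P=cloud(W[n])
    for nm,(x0,x1,y0,y1) in dict(post=(430,720,-420,-180),rest=(400,640,230,420)).items():
        m=(P[...,0]>x0)&(P[...,0]<x1)&(P[...,1]>y0)&(P[...,1]<y1)&(P[...,2]>20)&(W[n]["z_map"]>0)
        Q=P[m]; print(n,nm,len(Q))
        for a in range(20,320,30):
            q=Q[(Q[:,2]>=a)&(Q[:,2]<a+30)]
            if len(q): print(a,len(q),q.min(0).round(),q.max(0).round(),np.median(q,0).round())
a=cv2.resize(W["scene"]["img"][95:235,130:330],(800,560),interpolation=cv2.INTER_CUBIC)
cv2.imwrite("pics/c1.png",a)
a=cv2.resize(W["top"]["img"][130:250,160:240],(400,600),interpolation=cv2.INTER_CUBIC)
b=cv2.resize(W["top"]["img"][130:250,360:440],(400,600),interpolation=cv2.INTER_CUBIC)
cv2.imwrite("pics/c2.png",np.hstack([a,b]))
E
```

```text
stand hole scene [304.5 254.2] [303 253   4   3  10] plane [516.3 113.4  55. ] cloud [510.9 108.3  41.7] zmax 50.0
stand hole top [255. 215.] [255 215   1   1   1] plane [522.5 113.5  55. ] cloud [527.6 115.6  22.3] zmax 22.3
stand top scene [304.6 254.1] [289 241  32  27 432] plane [515.9 113.1  55. ] cloud [516.  113.5  55.5] zmax 1296.3
stand top top [255.2 215.9] [244 205  23  23 446] plane [519.6 112.9  55. ] cloud [519.7 113.   54.9] zmax 1571.1
last hole scene [243.7 211.7] [242 210   5   4  15] plane [583.4 -92.1 115. ] cloud [579.3 -98.7 106.2] zmax 114.8
last hole top [320.5 189. ] [319 188   4   3  12] plane [587.3 -91.8 115. ] cloud [596.2 -94.9  74.4] zmax 102.0
knob scene [331.8 315. ] [325 309  15  13 136] plane [626.6 334.1 160. ] cloud [631.5 336.8 169.9] zmax 183.6
knob top [177.2 176.4] [172 172  10  10  85] plane [629.5 337.  160. ] cloud [626.6 333.9 171.6] zmax 181.3
scene post 766
20 149 [ 607. -333.   20.] [ 686. -257.   49.] [ 648. -292.   23.]
50 33 [ 636. -299.   51.] [ 653. -287.   79.] [ 646. -293.   66.]
80 35 [ 635. -303.   81.] [ 653. -286.  108.] [ 64
[... 1192 characters left out ...]
51.]
170 22 [ 640. -303.  171.] [ 654. -288.  198.] [ 642. -292.  182.]
200 23 [ 639. -303.  200.] [ 652. -289.  230.] [ 642. -292.  216.]
230 2 [ 633. -296.  241.] [ 643. -289.  257.] [ 638. -293.  249.]
260 210 [ 526. -333.  261.] [ 660. -280.  290.] [ 598. -310.  281.]
290 175 [ 551. -329.  290.] [ 665. -282.  311.] [ 642. -301.  297.]
top rest 669
20 216 [401. 300.  20.] [626. 385.  50.] [500. 342.  37.]
50 83 [498. 312.  50.] [624. 357.  80.] [534. 337.  61.]
80 62 [538. 312.  80.] [628. 357. 109.] [564. 336.  96.]
110 78 [570. 312. 110.] [639. 356. 140.] [609. 336. 131.]
140 143 [598. 311. 140.] [639. 361. 170.] [616. 333. 161.]
170 87 [612. 311. 171.] [639. 359. 190.] [629. 335. 176.]
```

View pics/c2.png

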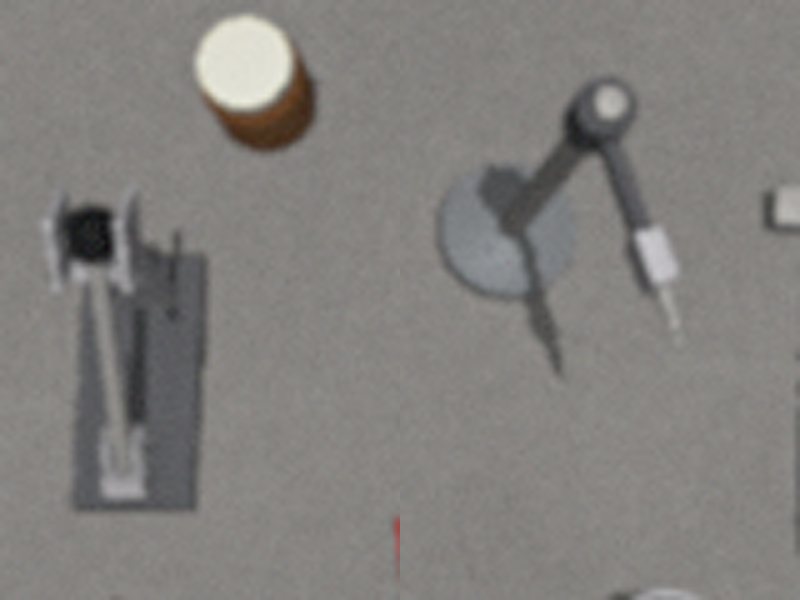

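```bash
cat >> h.py <<'E'
def to(p,yaw=None):
    s=manip.read_state(); R=Ro.from_euler("xyz",s["eef_rot"]).as_matrix()
    d=R.T@(np.array(p,float)-s["eef_pos"]); t=0 if yaw is None else -((yaw-s["eef_rot"][2]+np.pi)%(2*np.pi)-np.pi)
    print("TCP",s["eef_pos"].round(1),s["eef_rot"].round(3),"tool shift m",(d/1000).round(4),"turn",round(t,3))
E
python3 - <<'E'
from h import *
for n in("scene","top"):
    c=dict(np.load(n+"1.npz")); P=cloud(c)
    m=(c["z_map"]>0)&(P[...,0]>510)&(P[...,0]<590)&(P[...,1]>315)&(P[...,1]<360)&(abs(P[...,2]-(P[...,0]-560)-95)<20)&(P[...,2]>50)
    q=P[m]; k=np.polyfit(q[:,0],q[:,1],1); kz=np.polyfit(q[:,0],q[:,2],1)
    r=q[:,1]-np.polyval(k,q[:,0]); print(n,len(q),k,np.polyval(k,[510,555,628]),kz,np.polyval(kz,555),r.std())
to([555,337,205],np.pi)
E
```

```text
scene 106 [-2.25923593e-02  3.53232462e+02] [341.71035918 340.69370301 339.04446078] [   1.02536945 -474.47136862] 94.60867716213392 4.91137215283014
top 119 [-3.85662695e-02  3.59757065e+02] [340.08826743 338.3527853  335.53744763] [   0.98417562 -455.24888284] 90.96858436465175 4.512182159053473
TCP [223.1 502.5 205. ] [-3.141 -0.     2.724] tool shift m [-0.3705 -0.0166 -0.    ] turn -0.418
```

>>> {"op": "arm_command", "data": {"plan": [[1,0,0,0,-0.13],[1,0,0,0,-0.13],[1,0,0,0,-0.13],[1,-0.0425,-0.0193,0,0],[1,-0.0425,-0.0193,0,0],[1,-0.0425,-0.0193,0,0],[1,-0.0425,-0.0193,0,0],[1,-0.0425,-0.0193,0,0],[1,-0.0425,-0.0193,0,0],[1,-0.0425,-0.0193,0,0],[1,-0.0425,-0.0193,0,0],[1,0,0,0,0],[1,0,0,0,0]], "newtons": 6}}

```text
clock: 1.72
eef_pos: [558.2, 339.1, 205.0]
eef_rot: [-3.141, -0.001, 3.114]
wrist_force: [-0.1, -0.2, 0.5]
finger_gap: 94.1
finger_force: 0.0
```

```bash
python3 - <<'E'
from h import *
c=cam("wrist"); print(c["e"],c["orientation"],c["fx"])
print("mid px",pix(c,[557,338.5,88]),"foot",pix(c,[505,340,35]),"knob",pix(c,[629,336,160]))
cv2.imwrite("pics/w1.png",c["img"])
P=cloud(c);m=(c["z_map"]>0)&(P[...,0]>520)&(P[...,0]<590)&(abs(P[...,1]-338)<25)&(P[...,2]>50)&(P[...,2]<150)
q=P[m]; print(len(q))
for a in range(520,590,10):
    s=q[abs(q[:,0]-a-5)<5]; print(a+5,len(s),s[:,1].min().round(1) if len(s) else 0,s[:,1].max().round(1) if len(s) else 0,s[:,2].max().round(1) if len(s) else 0)
to([557,338.5,78],np.pi-.03)
E
```

```text
[492.36163519 339.57993908 383.98886988] [ 2.91054075e+00 -3.90586458e-04  1.54336780e+00] 291.16298463894856
mid px (np.float64(281.05679120320946), np.float64(205.2307537074024)) foot (np.float64(281.03722562561103), np.float64(152.42099820117159)) knob (np.float64(280.5965174998607), np.float64(305.37207421815697))
989
525 127 325.8 348.6 69.6
535 113 331.4 342.5 80.8
545 123 331.4 342.1 90.9
555 140 330.2 341.8 101.8
565 147 330.1 341.4 111.3
575 156 329.0 341.1 121.1
585 183 329.0 340.7 130.8
TCP [557.9 339.4 205.3] [-3.141e+00 -1.000e-03  3.115e+00] tool shift m [ 0.0008 -0.0009  0.1273] turn 0.003
```

View pics/w1.png

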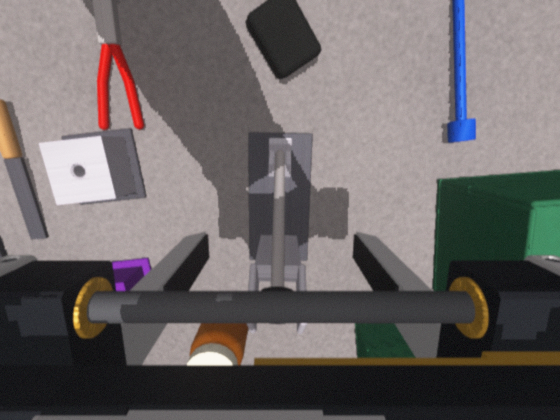

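The wrist view shows the rod's shaft centred between the open fingers near column 280, and the stand hole at (79,170). Descending.

>>> {"op": "arm_command", "data": {"plan": [[1,0.005,-0.0025,0.042,0],[1,0,0,0.042,0],[1,0,0,0.042,0],[1,0,0,0,0],[-1,0,0,0,0],[-1,0,0,0,0],[-1,0,0,0,0],[-1,0,0,0,0],[-1,0,0,0,0],[-1,0,0,0,0],[-1,0,0,0,0],[-1,0,0,0,0]], "newtons": 12}}

```text
clock: 3.28
eef_pos: [553.7, 336.5, 79.4]
eef_rot: [-3.142, -0.0, 3.114]
wrist_force: [-0.1, 0.2, -0.1]
finger_gap: 17.4
finger_force: 0.0
```

>>> {"op": "arm_command", "data": {"plan": [[-1,0,0,0,0],[-1,0,0,0,0],[-1,0,0,0,0],[-1,0,0,-0.02,0],[-1,0,0,-0.02,0],[-1,0,0,-0.02,0],[-1,0,0,-0.02,0],[-1,0,0,-0.02,0],[-1,0,0,-0.02,0],[-1,0,0,0,0],[-1,0,0,0,0],[-1,0,0,0,0]]}}

```text
clock: 4.78
eef_pos: [553.4, 336.4, 198.6]
eef_rot: [-3.141, -0.001, 3.114]
wrist_force: [0.0, -0.3, -1.4]
finger_gap: 11.4
finger_force: 12.0
```

```bash
python3 - <<'E'
from h import *
c=cam("scene"); cv2.imwrite("pics/s2.png",cv2.resize(c["img"][180:420,230:530],(750,600),interpolation=cv2.INTER_CUBIC))
E
```

```text
(no output)
```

View pics/s2.png

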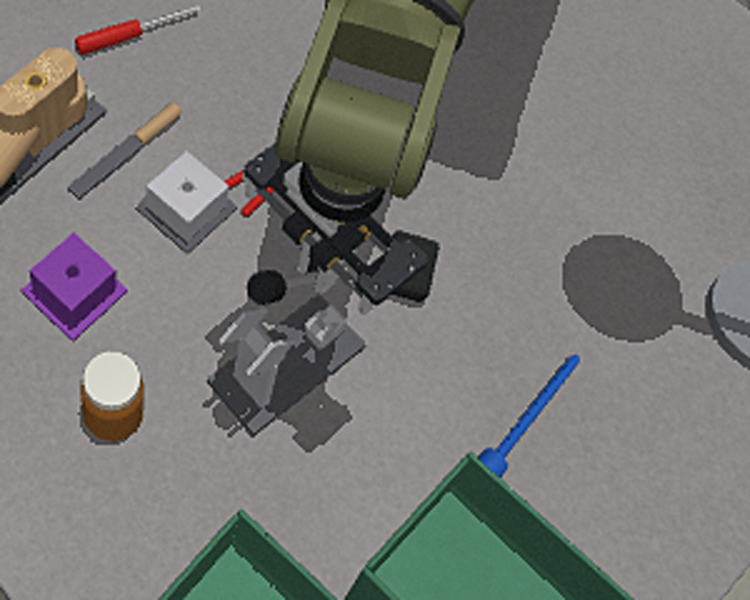

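The crop shows the rod held clear of the rest, still sloping, with its knob at (266,287). Since the tool always points down, I'll lay the rod on the free bench and take it up by the knob so it swings upright.

>>> {"op": "arm_command", "data": {"plan": [[-1,0.038,-0.0232,0,0],[-1,0.038,-0.0232,0,0],[-1,0.038,-0.0232,0,0],[-1,0.038,-0.0232,0,0],[-1,0.038,-0.0232,0,0],[-1,0,0,0.04,0],[-1,0,0,0.04,0],[-1,0,0,0.04,0],[-1,0,0,0.02,0],[-1,0,0,0,0],[-1,0,0,0,0]], "newtons": 12}}

```text
clock: 6.2
eef_pos: [360.9, 226.1, 60.3]
eef_rot: [3.141, 0.001, 3.114]
wrist_force: [-0.1, -0.0, -1.6]
finger_gap: 11.7
finger_force: 12.0
```

>>> {"op": "arm_command", "data": {"plan": [[-1,-0.001,0,0.004,0],[-1,-0.001,0,0.004,0],[-1,-0.002,0,0.004,0],[-1,-0.002,0,0.004,0],[-1,-0.002,0,0.004,0],[-1,-0.002,0,0.004,0],[-1,-0.002,0,0.004,0],[-1,0,0,0,0]], "newtons": 5}}

```text
clock: 7.2
eef_pos: [372.6, 225.5, 31.2]
eef_rot: [-3.141, -0.0, 3.114]
wrist_force: [-0.2, 0.0, -1.2]
finger_gap: 11.6
finger_force: 5.0
```

>>> {"op": "arm_command", "data": {"plan": [[-1,-0.001,0,0.004,0],[-1,-0.001,0,0.004,0],[-1,-0.001,0,0.004,0],[-1,-0.001,0,0.004,0],[-1,-0.001,0,0.004,0],[-1,0,0,0.004,0],[-1,0,0,0,0],[-1,0,0,0,0]]}}

```text
clock: 8.2
eef_pos: [377.5, 225.4, 7.5]
eef_rot: [3.142, 0.0, 3.114]
wrist_force: [-1.0, -0.5, -1.6]
finger_gap: 11.7
finger_force: 5.0
```

```bash
python3 - <<'E'
from h import *
c=cam("scene"); cv2.imwrite("pics/s3.png",cv2.resize(c["img"][180:360,300:525],(750,600),interpolation=cv2.INTER_CUBIC))
E
```

```text
(no output)
```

View pics/s3.png

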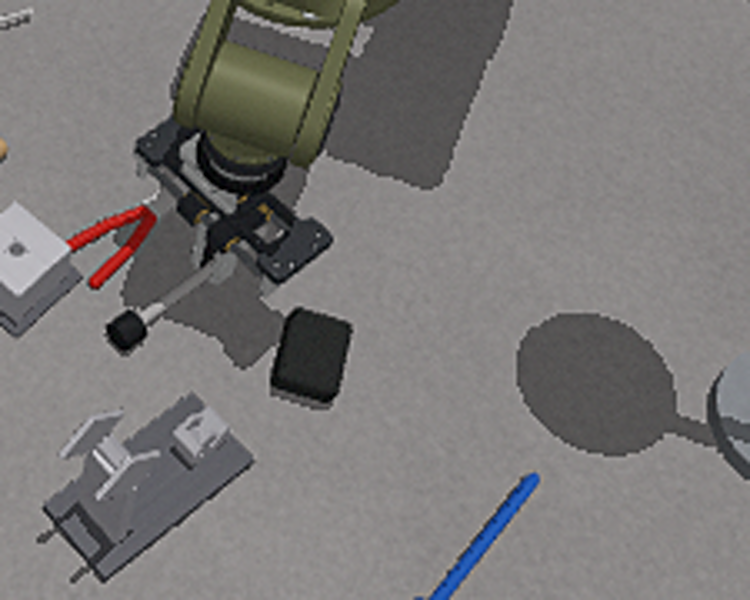

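The crop shows the rod practically flat on the bench, knob at (126,330), clear of rest, stand and pliers. Release and back off to look.

>>> {"op": "arm_command", "data": {"plan": [[-0.7,0,0,0,0],[-0.7,0,0,0,0],[-0.7,0,0,0,0],[0,0,0,0,0],[1,0,0,0,0],[1,0,0,0,0],[1,0,0,0,0],[1,0,0,-0.05,0],[1,0,0,-0.06,0],[1,0,0,-0.06,0],[1,0,0,0,0]]}}

```text
clock: 9.62
eef_pos: [379.0, 226.2, 181.4]
eef_rot: [3.138, 0.007, 3.114]
wrist_force: [0.0, -1.1, -0.8]
finger_gap: 90.5
finger_force: 0.0
```

```bash
python3 - <<'E'
from h import *
for n in("scene","top","wrist"):
    c=cam(n); P=cloud(c)
    m=(c["z_map"]>0)&(P[...,0]>240)&(P[...,0]<520)&(P[...,1]>170)&(P[...,1]<290)&(P[...,2]<40)
    g=c["img"].max(-1)<60; k=m&g&(P[...,2]>8)
    print(n,"knob",k.sum(),np.median(P[k],0).round(1) if k.sum() else 0,P[k].min(0).round(1),P[k].max(0).round(1))
    s=m&(P[...,2]>6)&~k; q=P[s]
    if len(q)>30:
        for a in range(270,480,20):
            t=q[abs(q[:,0]-a)<10]
            if len(t): print(a,len(t),t[:,1].min().round(1),t[:,1].max().round(1),np.median(t[:,2]).round(1))
E
```

```text
scene knob 95 [484.6 225.1  26.6] [467.7 210.3   8.5] [495.  238.2  33.8]
270 8 172.8 289.8 6.6
290 3 186.9 271.8 7.2
310 19 179.6 266.6 11.3
330 23 193.2 263.2 11.5
350 23 212.2 233.8 13.5
370 28 188.4 269.9 12.1
390 30 203.0 286.7 13.7
410 26 198.7 254.8 16.4
430 25 218.3 282.5 15.8
450 30 170.3 271.5 16.7
470 16 170.4 271.7 15.8
top knob 48 [481.8 220.1  27.1] [450.9 209.4  14.3] [491.6 231.8  34.4]
350 2 184.3 273.8 6.7
430 3 220.5 223.1 17.0
450 28 176.1 231.3 19.0
470 23 172.7 235.8 20.3
wrist knob 422 [477.6 219.8  27. ] [468.5 206.7   8.2] [492.1 233.6  31.5]
310 118 220.6 231.3 10.0
330 177 220.0 231.1 11.5
350 162 219.3 230.6 12.8
370 150 218.7 228.9 13.6
390 147 218.2 228.3 14.8
410 157 216.3 227.8 15.9
430 159 215.7 227.3 16.7
450 156 215.1 226.8 18.1
470 113 205.6 235.0 18.5
```

>>> {"op": "arm_command", "data": {"plan": [[0.3,-0.05,-0.0016,0,0],[0.3,-0.0506,-0.0016,0,0],[0.3,0,0,0,0],[0.3,0,0,0.05,0],[0.3,0,0,0.05,0],[0.3,0,0,0.05,0],[0.3,0,0,0,0]]}}

```text
clock: 10.65
eef_pos: [474.8, 218.6, 24.0]
eef_rot: [-3.138, -0.008, 3.114]
wrist_force: [-0.1, 0.1, 0.4]
finger_gap: 61.1
finger_force: 0.0
```

```bash
python3 - <<'E'
from h import *
to([480,220.3,3.5])
E
```

```text
TCP [474.8 218.6  24. ] [-3.138 -0.008  3.114] tool shift m [-0.0053  0.0019  0.0205] turn 0
```

>>> {"op": "arm_command", "data": {"plan": [[0.3,-0.005,0.002,0.01,0],[0.3,0,0,0.01,0],[0.3,0,0,0,0],[-0.2,0,0,0,0],[-1,0,0,0,0],[-1,0,0,0,0],[-1,0,0,0,0],[-1,0,0,0,0]], "newtons": 8}}

```text
clock: 11.65
eef_pos: [483.1, 221.3, 7.6]
eef_rot: [3.141, 0.0, 3.114]
wrist_force: [0.7, -0.3, 1.0]
finger_gap: 29.2
finger_force: 8.0
```

>>> {"op": "arm_command", "data": {"plan": [[-1,0.001,0,-0.0107,0],[-1,0.0015,0,-0.0107,0],[-1,0.0025,0,-0.0105,0],[-1,0.0026,0,-0.0105,0],[-1,0.0037,0,-0.0102,0],[-1,0.0039,0,-0.0102,0],[-1,0.0049,0,-0.0096,0],[-1,0.005,0,-0.0096,0],[-1,0.006,0,-0.009,0],[-1,0.0063,0,-0.009,0],[-1,0.007,0,-0.0081,0],[-1,0.0074,0,-0.0081,0],[-1,0.008,0,-0.0072,0],[-1,0.0082,0,-0.0072,0],[-1,0,0,0,0]], "newtons": 8}}

```text
clock: 13.52
eef_pos: [414.8, 223.3, 138.7]
eef_rot: [3.141, 0.001, 3.114]
wrist_force: [0.6, -0.9, -1.0]
finger_gap: 29.7
finger_force: 8.0
```

>>> {"op": "arm_command", "data": {"plan": [[-1,0.0088,0,-0.0065,0],[-1,0.009,0,-0.0063,0],[-1,0.0095,0,-0.0052,0],[-1,0.0097,0,-0.005,0],[-1,0.01,0,-0.004,0],[-1,0.0102,0,-0.0038,0],[-1,0.0105,0,-0.0027,0],[-1,0.0106,0,-0.0025,0],[-1,0.0107,0,-0.0015,0],[-1,0.0108,0,-0.001,0],[-1,0,0,-0.005,0],[-1,0,0,0,0]]}}

```text
clock: 15.02
eef_pos: [315.6, 226.1, 182.0]
eef_rot: [3.141, 0.001, 3.114]
wrist_force: [-0.1, -0.1, -1.9]
finger_gap: 29.4
finger_force: 8.0
```

```bash
python3 - <<'E'
from h import *
to([518,113,250])
c=cam("scene"); cv2.imwrite("pics/s4.png",cv2.resize(c["img"][150:330,330:530],(666,600),interpolation=cv2.INTER_CUBIC))
E
```

```text
TCP [315.6 226.1 182. ] [3.141e+00 1.000e-03 3.114e+00] tool shift m [-0.2055 -0.1074 -0.0678] turn 0
```

View pics/s4.png

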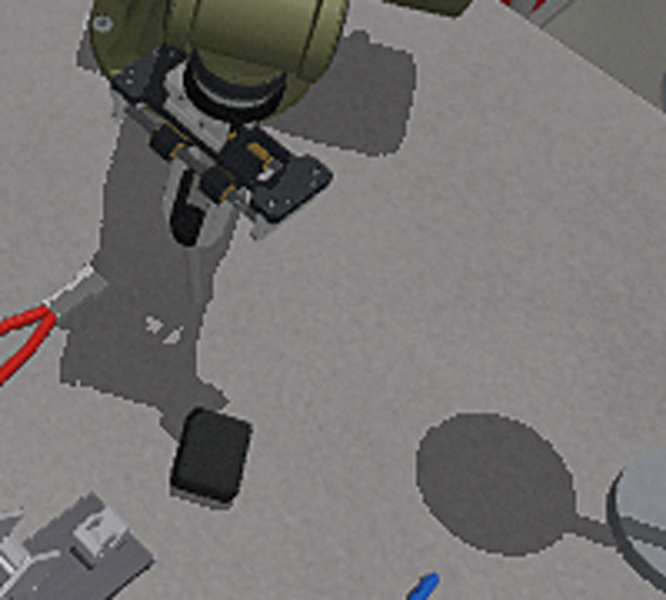

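The crop shows the rod hanging nearly upright from the knob, shaft down from about (190,240). Moving above the stand.

>>> {"op": "arm_command", "data": {"plan": [[-1,0,0,-0.02,0],[-1,0,0,-0.02,0],[-1,0,0,-0.025,0],[-1,-0.0205,-0.0107,0,0],[-1,-0.0205,-0.0107,0,0],[-1,-0.0205,-0.0107,0,0],[-1,-0.0205,-0.0107,0,0],[-1,-0.0205,-0.0107,0,0],[-1,-0.0205,-0.0107,0,0],[-1,-0.0205,-0.0107,0,0],[-1,-0.0205,-0.0107,0,0],[-1,-0.0205,-0.0107,0,0],[-1,-0.0205,-0.0107,0,0],[-1,0,0,0,0],[-1,0,0,0,0],[-1,0,0,0,0]]}}

```text
clock: 17.08
eef_pos: [516.9, 113.6, 246.7]
eef_rot: [3.141, 0.0, 3.114]
wrist_force: [-0.3, 0.0, -3.2]
finger_gap: 29.9
finger_force: 8.0
```

```bash
cat >> h.py <<'E'
def shaft(n,x,y,zlo,zhi,r=35):
    c=cam(n); P=cloud(c); m=(c["z_map"]>0)&(abs(P[...,0]-x)<r)&(abs(P[...,1]-y)<r)&(P[...,2]>zlo)&(P[...,2]<zhi)
    q=P[m]; v=c["e"]-np.array([x,y,0]); v=v[:2]/np.hypot(*v[:2])
    print(n,m.sum(),"view dir",v.round(2))
    for a in np.arange(zlo,zhi,20):
        t=q[(q[:,2]>=a)&(q[:,2]<a+20)]
        if len(t)>2: print(a,len(t),np.median(t,0).round(1),t.min(0).round(1),t.max(0).round(1))
    return c
E
python3 - <<'E'
from h import *
to([518,113,245])
for n in("scene","wrist"):
    c=shaft(n,518,113,60,200); cv2.imwrite(f"pics/{n}5.png",c["img"])
    print(pix(c,[518,113,75]),pix(c,[518,113,55]))
a=cv2.imread("pics/scene5.png")[160:310,240:380]; b=cv2.imread("pics/wrist5.png")
cv2.imwrite("pics/p5.png",np.hstack([cv2.resize(a,(373,400),interpolation=cv2.INTER_CUBIC),cv2.resize(b,(427,400))]))
E
```

```text
TCP [516.9 113.6 246.7] [3.141 0.    3.114] tool shift m [-0.0011 -0.0005  0.0017] turn 0
scene 101 view dir [0.71 0.7 ]
60 21 [512.7 103.2  60.6] [484.3  80.7  60. ] [551.  147.2  63.8]
80 9 [495.6 121.   92.2] [492.3 112.9  85. ] [497.6 123.   99.3]
100 14 [497.4 119.3 110.4] [490.8 114.3 100.1] [501.  122.9 116.5]
120 13 [499.3 120.  130.4] [492.7 114.1 120.4] [503.7 121.8 139.5]
140 15 [504.5 120.1 152. ] [499.1 111.3 143.3] [507.4 122.5 159.8]
160 12 [507.2 119.9 169.5] [500.1 112.8 162.7] [510.2 124.3 176.6]
180 17 [509.4 120.  189.1] [505.  113.2 180.7] [514.2 121.8 199.4]
(np.float64(304.2396899987552), np.float64(250.9742861991942)) (np.float64(303.9905999565275), np.float64(254.4253733518187))
wrist 460 view dir [-1.    0.01]
80 41 [489.1 112.7  92.5] [487.  107.9  82.4] [492.6 118.4  99.9]
100 53 [491.9 112.6 111. ] [489.6 107.2 100.4] [496.  118.1 119.6]
120 66 [495.2 112.5 130.5] [492.6 107.2 120.1] [499.5 118.6 139.6]
140 78 [498.3 112.5 150.1] [495.8 107.5 140.6] [501.9 118.3 159.9]
160 96 [501.3 113.2 170.2] [498.6 106.8 160.1] [506.5 118.4 179.5]
180 126 [504.7 112.7 189.9] [501.7 107.1 180. ] [508.8 118.3 199.7]
(np.float64(280.96450460926263), np.float64(197.36175933717266)) (np.float64(280.9286834409098), np.float64(194.44874616293413))
```

View pics/p5.png

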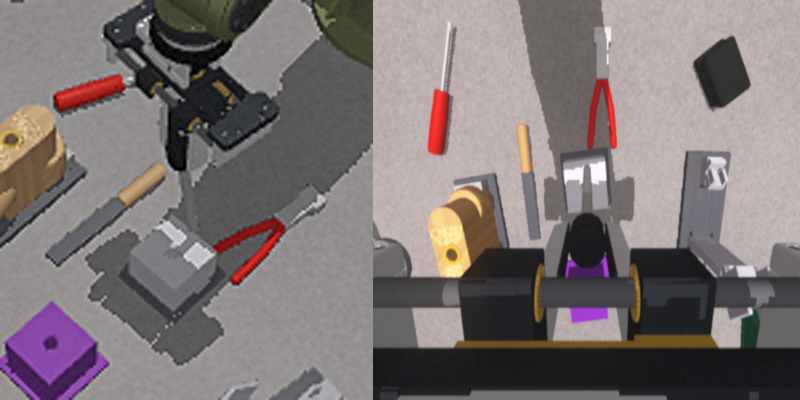

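The pair shows the rod held over the stand, foot leaning toward -x (about 0.16 rad per depth points), with y upright. Loosen the grip a little so it swings plumb.

>>> {"op": "arm_command", "data": {"plan": [[-1,0,0,0,0],[-1,0,0,0,0],[-1,0.003,0,0,0],[-1,-0.003,0,0,0],[-1,0,0,0,0],[-1,0,0,0,0]], "newtons": 3.5}}

```text
clock: 17.92
eef_pos: [517.3, 113.2, 246.5]
eef_rot: [-3.142, -0.0, 3.114]
wrist_force: [-0.5, -0.3, -2.1]
finger_gap: 29.3
finger_force: 3.5
```

```bash
python3 - <<'E'
from h import *
to([518,113,245])
c=shaft("wrist",518,113,60,200)
E
```

```text
TCP [517.3 113.2 246.5] [-3.142 -0.     3.114] tool shift m [-0.0007 -0.0002  0.0015] turn 0
wrist 384 view dir [-1.    0.01]
80 38 [501.9 112.5  89.6] [500.7 107.1  80.4] [505.1 117.8 100. ]
100 44 [503.7 112.5 110.5] [502.2 107.4 100.6] [506.2 117.5 119.6]
120 53 [505.1 112.9 130.7] [503.6 106.7 120. ] [509.  118.1 139.7]
140 68 [506.8 112.4 150.4] [505.3 106.9 140. ] [510.  117.7 159.6]
160 78 [508.3 112.7 170.7] [506.6 106.5 160.7] [512.7 118.  179.9]
180 103 [509.9 111.9 190.3] [508.2 106.6 180.1] [513.3 117.8 199.9]
```

```bash
python3 - <<'E'
from h import *
c=dict(e=np.array([492.36163519,339.57993908,383.98886988]),R=Ro.from_euler("xyz",[2.91054075,-3.90586458e-04,1.54336780]).as_matrix(),fx=291.163,fy=291.163,cx=280.,cy=210.)
w=cam("wrist"); c["cx"],c["cy"],c["fy"]=w["cx"],w["cy"],w["fy"]; print(w["cx"],w["cy"])
im=cv2.imread("pics/w1.png"); g=im[155:185,62:96].max(-1); m=(g<110).astype(np.uint8)
k,l,s,ce=cv2.connectedComponentsWithStats(m); i=1+np.argmin([np.hypot(*(ce[j]-[17,15])) for j in range(1,k)]); p=ce[i]+[62,155]; print(p,s[i],onz(c,*p,55),onz(c,*p,50))
E
```

```text
280.5016501717782 209.89831901209143
[ 78.65454545 170.16363636] [13 11  9  9 55] [517.60883785 111.98373769  55.        ] [517.99254692 108.52471183  50.        ]
```

>>> {"op": "arm_command", "data": {"plan": [[-1,0,0,0,0],[-1,0.004,0,0,0],[-1,-0.004,0,0,0],[-1,0.004,0,0,0],[-1,-0.004,0,0,0],[-1,0,0,0,0],[-1,0,0,0,0]], "newtons": 3}}

```text
clock: 18.9
eef_pos: [517.3, 113.3, 246.5]
eef_rot: [3.142, -0.0, 3.114]
wrist_force: [0.0, -0.3, -1.4]
finger_gap: 29.6
finger_force: 3.0
```

```bash
python3 - <<'E'
from h import *
to([518,113,245])
c=shaft("wrist",518,113,60,200); c=shaft("scene",518,113,70,200)
E
```

```text
TCP [517.3 113.3 246.5] [ 3.142 -0.     3.114] tool shift m [-0.0007 -0.0002  0.0015] turn 0
wrist 335 view dir [-1.    0.01]
80 34 [510.6 111.7  90.3] [509.4 106.8  80.2] [513.4 117.5  99.7]
100 37 [510.8 111.7 111. ] [510.1 107.2 100.8] [513.3 117.2 119.5]
120 46 [511.5 112.8 131.5] [510.6 106.5 121.1] [515.5 118.  139.9]
140 55 [512.  111.7 150.4] [511.1 106.7 140.5] [515.  117.6 159. ]
160 71 [512.6 112.6 170.9] [511.6 107.  160.3] [516.7 117.9 179.8]
180 90 [513.3 112.6 190.4] [512.  106.5 180. ] [516.6 117.7 199.8]
scene 90 view dir [0.71 0.7 ]
70 9 [516.9 117.2  86.8] [512.4 113.8  75.9] [521.5 119.9  89.9]
90 16 [517.1 117.5  99.5] [510.4 107.9  90.9] [520.9 121.1 109. ]
110 15 [516.9 118.5 120.8] [509.7 115.7 110.5] [521.3 121.3 129.8]
130 12 [517.7 118.8 140.3] [512.1 114.8 131.7] [523.4 121.5 147.5]
150 14 [519.7 118.4 158.2] [513.6 114.  150.1] [521.7 121.5 169.2]
170 17 [519.7 119.5 179.1] [515.8 111.5 170.9] [523.1 123.  190. ]
190 7 [521.4 118.5 194.6] [517.7 113.4 191.8] [522.3 122.  196.9]
```

>>> {"op": "arm_command", "data": {"plan": [[-1,-0.0025,0,0,0],[-1,0,0,0.005,0],[-1,0,0,0.005,0],[-1,0,0,0.004,0],[-1,0,0,0.004,0],[-1,0,0,0.004,0],[-1,0,0,0.004,0],[-1,0,0,0.004,0],[-1,0,0,0,0],[-1,0,0,0,0]], "newtons": 4}}

```text
clock: 20.25
eef_pos: [519.8, 113.2, 216.6]
eef_rot: [-3.142, 0.0, 3.114]
wrist_force: [-0.2, -0.7, -1.6]
finger_gap: 29.2
finger_force: 4.0
```

```bash
python3 - <<'E'
from h import *
to([518,113,178]); s=manip.read_state(); print(s["wrist_force"])
c=shaft("wrist",518,113,60,200);c=shaft("scene",518,113,60,180)
E
```

```text
TCP [519.8 113.2 216.6] [-3.142  0.     3.114] tool shift m [ 0.0018 -0.0002  0.0386] turn 0
[-0.20369894 -0.70274842 -1.58732235]
wrist 362 view dir [-1.    0.01]
60 37 [513.3 111.7  70.8] [512.3 105.8  60.9] [517.5 117.2  79.8]
80 40 [513.9 111.7  90.2] [512.8 106.1  80.4] [517.5 117.   99.7]
100 51 [514.4 111.7 111.8] [513.4 106.5 100.3] [516.9 116.7 119.9]
120 63 [515.1 111.7 131.1] [514.  105.9 120.9] [518.7 117.4 139.9]
140 78 [515.5 111.7 150.3] [514.2 106.2 140. ] [519.7 117.5 159.9]
160 88 [515.9 111.7 169.8] [514.6 106.7 160. ] [519.4 117.4 179.9]
180 5 [515.6 112.5 180.8] [515.4 110.2 180.2] [515.8 114.  181.1]
scene 98 view dir [0.71 0.7 ]
60 26 [522.  112.1  61.9] [502.8  82.6  60. ] [549.1 146.5  78.8]
80 15 [519.8 117.7  88.4] [511.6 109.2  81.9] [522.  120.1  98.8]
100 14 [520.6 117.8 111. ] [513.  112.7 100.6] [523.2 120.2 119.6]
120 13 [520.3 118.6 128.8] [515.1 114.3 122.8] [524.1 121.1 139.1]
140 15 [521.7 117.3 151.7] [516.2 113.3 140.9] [524.9 124.  159.6]
160 15 [522.6 118.2 171.7] [516.6 112.9 160.4] [524.8 121.8 179.5]
```

>>> {"op": "arm_command", "data": {"plan": [[-1,0,0,0.004,0],[-1,0,0,0.004,0],[-1,0,0,0.004,0],[-1,0,0,0.004,0],[-1,0,0,0.004,0],[-1,0,0,0.004,0],[-1,0,0,0.003,0],[-1,0,0,0.003,0],[-1,0,0,0.002,0],[-1,0,0,0,0]]}}

```text
clock: 21.6
eef_pos: [519.7, 113.2, 184.4]
eef_rot: [-3.142, -0.0, 3.114]
wrist_force: [0.3, -0.4, -2.4]
finger_gap: 29.7
finger_force: 4.0
```

>>> {"op": "arm_command", "data": {"plan": [[-1,0,0,0.0015,0],[-1,0,0,0.0015,0],[-1,0,0,0.0015,0],[-1,0,0,0,0]]}}

```text
clock: 22.1
eef_pos: [520.2, 113.3, 180.8]
eef_rot: [3.141, 0.002, 3.114]
wrist_force: [0.6, -1.0, 5.2]
finger_gap: 29.7
finger_force: 4.0
```

>>> {"op": "arm_command", "data": {"plan": [[-0.2,0,0,-0.001,0],[0.3,0,0,0,0],[0.3,0,0,0,0],[0.3,0,0,0,0],[0.3,0,0,0,0],[0.3,0,0,0,0]]}}

```text
clock: 22.85
eef_pos: [519.7, 113.2, 181.0]
eef_rot: [-3.142, -0.0, 3.114]
wrist_force: [0.6, -0.5, -0.6]
finger_gap: 61.0
finger_force: 0.0
```

```bash
python3 - <<'E'
from h import *
to([518,113,171]); s=manip.read_state(); print(s["wrist_force"])
c=shaft("wrist",518,113,60,205)
P=cloud(c); m=(P[...,2]>192)&(abs(P[...,0]-518)<30)&(abs(P[...,1]-113)<30)&(c["z_map"]>0)&(c["img"].max(-1)<70); print(m.sum(),P[m].min(0),P[m].max(0),np.median(P[m],0))
E
```

```text
TCP [519.7 113.2 181. ] [-3.142 -0.     3.114] tool shift m [ 0.0017 -0.0002  0.01  ] turn 0
[ 0.60482073 -0.4835705  -0.62496861]
wrist 3207 view dir [-1.    0.01]
60 56 [514.4 110.7  70.6] [513.3 104.4  60.5] [518.4 115.7  79.7]
80 65 [515.3 110.7  90.9] [513.9 104.   80.1] [519.3 115.5  99.1]
100 81 [515.9 110.  111. ] [514.8 103.8 100.4] [520.1 115.2 120. ]
120 107 [516.6 110.  131.1] [515.3 103.5 120.2] [521.2 115.  139.9]
140 42 [516.9 109.4 144.8] [516.2 104.7 140.8] [519.1 113.9 150.3]
160 72 [510.5 109.6 178.2] [508.7  95.3 175.9] [521.9 122.9 179.9]
180 2242 [519.8 108.2 198.8] [508.7  78.2 180.1] [538.8 147.8 200. ]
200 542 [518.3 110.6 200.4] [508.8  78.5 200. ] [536.9 148.  204.9]
18341 [489.9863553   83.00524616 192.00154022] [538.41610128 142.99883305 319.18972621] [496.65382477 112.39010398 312.55560899]
```

>>> {"op": "arm_command", "data": {"plan": [[0.3,-0.0035,-0.004,0,0],[0.3,0,0,0.005,0],[0.3,0,0,0.005,0],[0.3,0,0,0,0],[-1,0,0,0,0],[-1,0,0,0,0],[-1,0,0,0,0],[-1,0,0,0,0],[-1,0,0,0,0],[-1,0.002,0.001,0,0],[-1,0.002,0.0015,0,0],[-1,0,0,0,0]], "newtons": 5}}

```text
clock: 24.4
eef_pos: [519.1, 111.8, 171.1]
eef_rot: [-3.142, 0.0, 3.114]
wrist_force: [0.1, -0.9, 0.9]
finger_gap: 29.5
finger_force: 5.0
```

```bash
python3 - <<'E'
from h import *
to([518,113,171]); s=manip.read_state(); print(s["wrist_force"])
c=shaft("wrist",518,113,60,150)
E
```

```text
TCP [519.1 111.8 171.1] [-3.142  0.     3.114] tool shift m [0.0011 0.0012 0.0001] turn 0
[ 0.10653209 -0.92755179  0.94962757]
wrist 329 view dir [-1.   -0.01]
60 55 [513.  110.3  69.5] [511.9 105.1  60.3] [516.3 116.3  79.8]
80 64 [513.3 111.2  90.9] [512.3 105.5  80.2] [517.3 116.5  99.8]
100 79 [513.8 111.2 110.4] [512.4 105.1 100.3] [516.9 116.3 120. ]
120 96 [513.7 110.7 130.3] [512.8 105.4 120.1] [517.9 116.5 139.8]
140 35 [513.6 111.1 143. ] [513.1 106.6 140.1] [516.  115.5 149.2]
```

>>> {"op": "arm_command", "data": {"plan": [[-1,0,0,0,0],[-1,0,0,-0.01,0],[-1,0,0,-0.02,0],[-1,0,0,-0.025,0],[-1,0,0,-0.025,0],[-1,0,0,-0.025,0],[-1,0,0,-0.025,0],[-1,-0.0072,-0.0202,0,0],[-1,-0.0072,-0.0202,0,0],[-1,-0.0072,-0.0202,0,0],[-1,-0.0072,-0.0202,0,0],[-1,-0.0072,-0.0202,0,0],[-1,-0.0072,-0.0202,0,0],[-1,-0.0072,-0.0202,0,0],[-1,-0.0072,-0.0202,0,0],[-1,-0.0072,-0.0202,0,0],[-1,-0.0072,-0.0202,0,0]], "newtons": 20}}

```text
clock: 26.58
eef_pos: [586.0, -93.6, 301.0]
eef_rot: [3.142, -0.0, 3.114]
wrist_force: [0.1, -0.4, -3.0]
finger_gap: 29.3
finger_force: 20.0
```

>>> {"op": "arm_command", "data": {"plan": [[-1,0,0,0,0],[-1,0,0,0,0],[-1,0,0,0,0]]}}

```text
clock: 26.95
eef_pos: [585.5, -91.7, 301.2]
eef_rot: [3.142, 0.0, 3.115]
wrist_force: [-0.5, 0.7, -2.3]
finger_gap: 29.2
finger_force: 20.0
```

```bash
python3 - <<'E'
from h import *
to([585.4,-92,296])
c=shaft("wrist",585,-92,120,280)
cv2.imwrite("pics/w6.png",c["img"]); print(pix(c,[585.4,-92,115]),pix(c,[585.4,-92,130]))
c=shaft("scene",585,-92,120,280)
cv2.imwrite("pics/s6.png",c["img"])
print(pix(c,[585.4,-92,115]),pix(c,[585.4,-92,130]))
a=cv2.imread("pics/s6.png")[140:240,190:290]; b=cv2.imread("pics/w6.png")[130:290,200:360]
cv2.imwrite("pics/p6.png",np.hstack([cv2.resize(a,(400,400),interpolation=cv2.INTER_CUBIC),cv2.resize(b,(400,400))]))
E
```

```text
TCP [585.5 -91.7 301.2] [3.142 0.    3.115] tool shift m [ 0.0001 -0.0003  0.0052] turn 0
wrist 412 view dir [-1.    0.01]
140 24 [578.6 -92.6 152.9] [577.5 -97.8 145.6] [581.  -87.5 159.5]
160 36 [578.8 -92.6 170.1] [577.8 -97.7 160.2] [582.9 -86.8 179.2]
180 53 [579.  -92.2 191.6] [578.1 -98.3 180.6] [582.6 -87.  200. ]
200 54 [579.6 -92.7 211.5] [578.4 -98.1 201. ] [582.2 -87.4 219.9]
220 68 [579.8 -92.3 230.7] [578.8 -98.4 220.1] [583.7 -86.9 240. ]
240 89 [580.1 -92.3 249.8] [578.9 -98.3 240.1] [583.2 -87.3 260. ]
260 88 [580.2 -92.4 268.2] [579.1 -97.9 260. ] [584.5 -87.  278.6]
(np.float64(281.10835154767074), np.float64(194.30150640503442)) (np.float64(281.14233018481013), np.float64(196.48470698974177))
scene 123 view dir [0.53 0.85]
120 6 [594.  -88.4 121.1] [ 559.8 -110.5  120.2] [611.7 -72.6 123.8]
140 11 [583.6 -87.  152.2] [580.6 -95.3 143.1] [587.2 -83.4 159.3]
160 17 [582.6 -86.1 169.1] [578.5 -90.6 160.2] [587.4 -84.1 179.3]
180 17 [585.  -87.2 187.3] [576.6 -95.1 181.3] [587.6 -83.2 199.1]
200 16 [583.4 -86.3 208.5] [578.3 -88.6 202.2] [588.7 -82.5 218.6]
220 18 [585.8 -85.9 229.4] [577.1 -91.8 220.3] [589.6 -83.2 240. ]
240 19 [584.8 -85.1 251.7] [578.3 -90.7 240. ] [589.1 -83.1 259. ]
260 19 [585.3 -86.4 266.5] [580.5 -94.1 260.1] [588.8 -80.8 279.8]
(np.float64(243.15668394644229), np.float64(212.1113842385118)) (np.float64(242.83027503983863), np.float64(209.20767891306042))
```

View pics/p6.png

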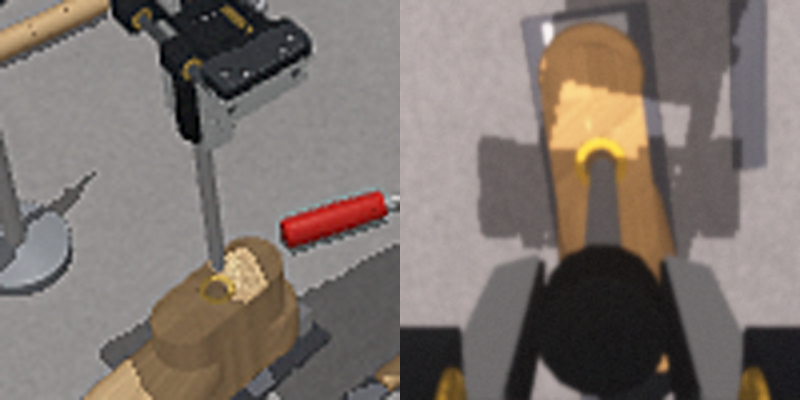

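The pair shows the rod plumb over the last, foot a few mm short of the brass ring centre (ring about (215,290) left, (601,163) right). Nudge +x 2.5 mm and lower.

>>> {"op": "arm_command", "data": {"plan": [[-1,-0.0025,-0.0003,0,0],[-1,0,0,0.008,0],[-1,0,0,0.008,0],[-1,0,0,0.006,0],[-1,0,0,0.005,0],[-1,0,0,0.005,0],[-1,0,0,0.005,0],[-1,0,0,0.005,0],[-1,0,0,0.006,0],[-1,0,0,0.006,0],[-1,0,0,0.006,0],[-1,0,0,0,0]], "newtons": 10}}

```text
clock: 28.55
eef_pos: [587.9, -92.6, 240.5]
eef_rot: [3.141, -0.001, 3.114]
wrist_force: [0.6, 0.1, -1.7]
finger_gap: 29.8
finger_force: 10.0
```

>>> {"op": "arm_command", "data": {"plan": [[-1,0,0,0.004,0],[-1,0,0,0.004,0],[-1,0,0,0.003,0],[-1,0,0,0.002,0],[-1,0,0,0.002,0],[-1,0,0,0.002,0],[-1,0,0,0.002,0],[-1,0,0,0,0]]}}

```text
clock: 29.55
eef_pos: [588.0, -92.6, 221.9]
eef_rot: [3.142, -0.0, 3.114]
wrist_force: [0.1, -0.2, -2.5]
finger_gap: 29.7
finger_force: 10.0
```

>>> {"op": "arm_command", "data": {"plan": [[-1,0,0,0.002,0],[-1,0,0,0.002,0],[-1,0,0,0.002,0],[-1,0,0,0.002,0]]}}

```text
clock: 30.05
eef_pos: [588.0, -92.6, 213.9]
eef_rot: [3.142, -0.0, 3.114]
wrist_force: [0.2, 0.4, -2.2]
finger_gap: 29.6
finger_force: 10.0
```

>>> {"op": "arm_command", "data": {"plan": [[-1,0,0,0.002,0],[-1,0,0,0.002,0],[-1,0,0,0.002,0],[-1,0,0,0.0,0]]}}

```text
clock: 30.55
eef_pos: [588.0, -92.6, 207.9]
eef_rot: [3.142, -0.0, 3.114]
wrist_force: [-0.6, -0.1, -1.5]
finger_gap: 29.5
finger_force: 10.0
```

>>> {"op": "arm_command", "data": {"plan": [[-1,0,0,0.002,0],[-1,0,0,0.002,0],[-1,0,0,0.002,0],[-1,0,0,0.0,0]]}}

```text
clock: 31.05
eef_pos: [588.0, -92.6, 201.9]
eef_rot: [3.142, -0.0, 3.114]
wrist_force: [0.0, 0.1, -2.3]
finger_gap: 29.5
finger_force: 10.0
```

>>> {"op": "arm_command", "data": {"plan": [[-1,0,0,0.002,0],[-1,0,0,0.002,0],[-1,0,0,0.002,0],[-1,0,0,0.0,0]]}}

```text
clock: 31.55
eef_pos: [588.0, -92.6, 195.8]
eef_rot: [3.142, -0.0, 3.114]
wrist_force: [-0.7, 0.8, -2.1]
finger_gap: 29.8
finger_force: 10.0
```

>>> {"op": "arm_command", "data": {"plan": [[-1,0,0,0.0015,0],[-1,0,0,0.0015,0],[-1,0,0,0.0015,0],[-1,0,0,0.0,0]]}}

```text
clock: 32.05
eef_pos: [588.0, -92.6, 191.4]
eef_rot: [3.142, -0.0, 3.114]
wrist_force: [0.3, -0.7, -1.4]
finger_gap: 29.7
finger_force: 10.0
```

>>> {"op": "arm_command", "data": {"plan": [[-1,0,0,0.0015,0],[-1,0,0,0.0015,0],[-1,0,0,0.0,0]]}}

```text
clock: 32.42
eef_pos: [588.0, -92.6, 188.4]
eef_rot: [3.142, -0.0, 3.114]
wrist_force: [0.4, 0.2, -0.9]
finger_gap: 29.7
finger_force: 10.0
```

>>> {"op": "arm_command", "data": {"plan": [[-1,0,0,0.0015,0],[-1,0,0,0.0015,0],[-1,0,0,0.0,0]]}}

```text
clock: 32.8
eef_pos: [589.1, -92.8, 187.6]
eef_rot: [-3.141, 0.004, 3.114]
wrist_force: [-0.7, -0.5, 10.1]
finger_gap: 29.6
finger_force: 10.0
```

>>> {"op": "arm_command", "data": {"plan": [[-1,0,0,0,0],[-1,0,0,0,0],[-1,0,0,0,0],[-1,0,0,0,0]]}}

```text
clock: 33.3
eef_pos: [589.0, -92.8, 187.6]
eef_rot: [-3.141, 0.004, 3.114]
wrist_force: [-0.5, 1.0, 10.5]
finger_gap: 29.7
finger_force: 10.0
```

>>> {"op": "arm_command", "data": {"plan": [[-1,0,0,-0.001,0],[0.3,0,0,-0.001,0],[0.3,0,0,0,0],[0.3,0,0,0,0],[0.3,0,0,0,0],[0.3,0,0,-0.03,0],[0.3,0,0,-0.04,0],[0.3,0,0,-0.05,0],[0.3,0,0,-0.05,0],[0.3,0,0,0,0]]}}

```text
clock: 34.55
eef_pos: [588.7, -92.7, 361.5]
eef_rot: [-3.14, 0.007, 3.114]
wrist_force: [-0.6, 0.3, 0.1]
finger_gap: 61.1
finger_force: 0.0
```

```bash
python3 - <<'E'
from h import *
for n in("wrist","scene"):
    c=cam(n);P=cloud(c);m=(c["z_map"]>0)&(c["img"].max(-1)<75)&(abs(P[...,0]-587)<30)&(abs(P[...,1]+92)<30)&(P[...,2]>185)&(P[...,2]<240)
    q=P[m]; t=q[q[:,2]>np.percentile(q[:,2],95)-5]
    print(n,m.sum(),"top",np.median(t,0).round(2),len(t),t.min(0).round(1),t.max(0).round(1))
    # pointer
    m=(c["z_map"]>0)&(P[...,2]>200)&(P[...,2]<330)&(np.hypot(P[...,0]-565,P[...,1]+321)<60)
    print("pointer",m.sum(),P[m].min(0).round(1) if m.any() else 0,P[m].max(0).round(1) if m.any() else 0)
    if n=="scene": sc=P[m]
c=dict(np.load("top1.npz")); P=cloud(c); m=(c["z_map"]>0)&(P[...,2]>200)&(P[...,2]<330)&(np.hypot(P[...,0]-575,P[...,1]+317)<62)
tp=P[m]
for nm,q in(("scene",sc),("top",tp)):
    d=np.array([122,40.])/np.hypot(122,40); o=np.array([645,-294.])
    s=(q[:,:2]-o)@d; w=(q[:,:2]-o)@np.array([-d[1],d[0]])
    for a in range(-135,-15,10):
        k=(s>=a)&(s<a+10)
        if k.sum(): print(nm,a,k.sum(),w[k].min().round(1),w[k].max().round(1),q[k,2].min().round(1),q[k,2].max().round(1),np.median(q[k,2]).round(1))
to([565,-321,330])
E
```

```text
wrist 552 top [590.96 -93.68 216.4 ] 499 [ 577.3 -107.3  212.9] [605.2 -79.9 218.5]
pointer 2768 [ 521.6 -336.8  260.5] [ 624.1 -302.3  292.9]
scene 107 top [590.23 -90.16 217.03] 61 [ 578.3 -103.2  214.3] [603.5 -75.6 222.5]
pointer 185 [ 521.5 -333.9  260.7] [ 622.6 -298.3  299.3]
scene -135 1 0.6 0.6 275.6 275.6 275.6
scene -125 5 1.1 5.0 275.7 281.6 279.8
scene -115 5 -0.5 5.2 276.2 283.4 281.0
scene -105 21 -6.5 8.5 263.0 292.9 285.6
scene -95 29 -4.6 9.5 260.7 299.3 286.1
scene -85 30 -6.7 10.8 261.7 294.4 284.9
scene -75 27 -8.5 7.9 265.1 295.1 282.2
scene -65 17 -6.4 5.9 270.6 290.2 282.6
scene -55 19 -8.1 3.9 271.4 286.4 280.3
scene -45 16 -8.6 3.6 272.4 284.3 280.6
scene -35 12 -6.3 3.9 271.8 284.2 281.6
scene -25 3 -2.8 0.4 272.1 283.8 281.4
top -125 6 -0.3 4.1 276.4 280.9 278.6
top -115 10 -2.6 4.3 276.5 286.8 280.7
top -105 24 -8.5 8.2 270.1 295.7 284.4
top -95 28 -7.5 8.9 266.5 296.9 290.6
top -85 34 -8.3 9.4 263.2 296.7 290.8
top -75 25 -9.8 7.2 268.0 295.0 288.5
top -65 19 -6.3 4.4 272.5 288.1 281.8
top -55 19 -7.1 3.5 268.8 286.4 281.7
top -45 18 -9.0 4.1 267.4 288.6 282.6
top -35 18 -8.8 2.2 274.6 285.3 281.4
top -25 18 -9.2 1.9 275.1 294.1 281.5
TCP [588.  -92.6 357. ] [ 3.142 -0.     3.114] tool shift m [ 0.0167 -0.229   0.027 ] turn 0
```

```bash
python3 - <<'E'
from h import *
c=cam("wrist");P=cloud(c);m=(c["z_map"]>0)&(P[...,2]>200)&(P[...,2]<330)&(np.hypot(P[...,0]-565,P[...,1]+321)<60)
q=P[m]; d=np.array([122,40.])/np.hypot(122,40); o=np.array([645,-294.]); s=(q[:,:2]-o)@d; w=(q[:,:2]-o)@np.array([-d[1],d[0]])
for a in range(-135,-20,5):
    k=(s>=a)&(s<a+5)
    if k.sum(): print(a,k.sum(),w[k].min().round(1),w[k].max().round(1),q[k,2].min().round(1),q[k,2].max().round(1))
k=(s>-96)&(s<-76)&(q[:,2]>285); print("block top",np.median(q[k],0),k.sum())
E
```

```text
-130 22 -3.2 0.7 274.7 279.0
-125 37 -3.5 0.9 274.0 279.4
-120 49 -5.1 1.8 274.9 280.0
-115 63 -4.6 2.2 273.6 281.2
-110 79 -5.9 3.3 274.5 281.9
-105 84 -6.5 3.7 268.0 291.4
-100 231 -8.4 6.1 260.9 293.2
-95 258 -10.9 6.0 261.8 292.4
-90 253 -11.2 5.9 261.3 293.0
-85 252 -11.3 5.9 262.1 293.0
-80 245 -12.6 5.8 261.9 292.8
-75 242 -11.3 5.3 261.8 292.6
-70 119 -9.4 2.2 270.7 283.7
-65 121 -10.1 2.1 269.5 283.5
-60 117 -10.9 1.4 270.2 283.6
-55 117 -10.6 1.1 269.6 283.5
-50 115 -10.1 1.0 270.4 283.4
-45 111 -11.0 0.7 270.4 283.9
-40 110 -11.0 0.4 269.8 283.7
-35 112 -10.7 0.4 270.2 283.6
-30 107 -11.8 -0.2 270.0 283.6
-25 10 -8.2 -0.6 273.6 282.5
block top [ 563.57972725 -321.00120733  290.87047581] 542
```

>>> {"op": "arm_command", "data": {"plan": [[0.3,0.003,-0.0384,0,0],[0.3,0.003,-0.0384,0,0],[0.3,0.003,-0.0384,0,0],[0.3,0.003,-0.0384,0,0],[0.3,0.003,-0.0384,0,0],[0.3,0.003,-0.0384,0,0],[0.3,0,0,0,-0.147],[0.3,0,0,0,-0.147],[0.3,0,0,0,0],[0.3,0,0,0,0]]}}

```text
clock: 35.95
eef_pos: [563.6, -322.3, 356.8]
eef_rot: [3.141, -0.001, -2.879]
wrist_force: [0.4, 0.6, 0.5]
finger_gap: 61.0
finger_force: 0.0
```

```bash
python3 - <<'E'
from h import *
print(manip.read_state()["joints"].round(2)); to([563.9,-322.7,258],3.409-2*np.pi)
c=cam("wrist");P=cloud(c);m=(c["z_map"]>0)&(P[...,2]>285)&(P[...,2]<300)&(np.hypot(P[...,0]-563,P[...,1]+322)<30)
q=P[m].astype(np.float32); print(m.sum(),np.median(q,0)); r=cv2.minAreaRect(q[:,:2].copy()); print(r)
E
```

```text
[-0.58  0.49  0.92  0.    1.74 -2.41]
TCP [ 563.6 -322.3  356.8] [ 3.141e+00 -1.000e-03 -2.879e+00] tool shift m [-0.0002 -0.0006  0.0988] turn -0.004
601 [ 563.58813 -324.40448  291.2761 ]
((564.6729736328125, -324.3281555175781), (30.39785385131836, 15.60673713684082), 15.943493843078613)
```

>>> {"op": "arm_command", "data": {"plan": [[0.3,0,-0.002,0.03,0],[0.3,0,0,0.03,0],[0.3,0,0,0.03,0],[0.3,0,0,0.009,0],[0.3,0,0,0,0],[-1,0,0,0,0],[-1,0,0,0,0],[-1,0,0,0,0],[-1,0,0,0,0],[-1,0,0,0,0],[-1,0,0,0,0],[-1,0,0,0,0]], "newtons": 20}}

```text
clock: 37.5
eef_pos: [563.9, -323.2, 258.5]
eef_rot: [3.139, -0.001, -2.874]
wrist_force: [-4.8, 7.6, 2.6]
finger_gap: 15.9
finger_force: 20.0
```

>>> {"op": "arm_command", "data": {"plan": [[-1,0,0,0.005,0],[-1,0,0,0.005,0],[-1,0,0,0.005,0],[-1,0,0,0.005,0],[-1,0,0,0.005,0],[-1,0,0,0.005,0],[-1,0,0,0.005,0],[-1,0,0,0.005,0],[-1,0,0,0.005,0],[-1,0,0,0.005,0],[-1,0,0,0.005,0],[-1,0,0,0,0]]}}

```text
clock: 39.0
eef_pos: [563.9, -323.2, 203.1]
eef_rot: [3.139, -0.001, -2.875]
wrist_force: [-2.1, 6.4, -1.1]
finger_gap: 16.1
finger_force: 20.0
```

```bash
cat > lv.py <<'E'
from h import *
to([563.9,-322.7,258])
for n in("scene","wrist","top"):
    c=cam(n);P=cloud(c);v=c["z_map"]>0
    k=v&(np.hypot(P[...,0]-590,P[...,1]+92)<25)&(P[...,2]>195)&(P[...,2]<240)&(c["img"].max(-1)<75); q=P[k]
    if len(q)>20: t=q[q[:,2]>np.percentile(q[:,2],90)-4]; print(n,"knob top",np.median(t,0).round(2),len(t))
    d=np.array([np.cos(.272),np.sin(.272)]); b=np.array([564.5,-324.3])
    s=(P[...,0]-b[0])*d[0]+(P[...,1]-b[1])*d[1]; w=-(P[...,0]-b[0])*d[1]+(P[...,1]-b[1])*d[0]
    for nm,lo,hi in(("cone",-46,-17),("block",-15,15),("arm",18,65)):
        k=v&(s>lo)&(s<hi)&(abs(w)<10)&(P[...,2]>195)&(P[...,2]<300)
        if k.sum(): z=P[k][:,2]; print(n,nm,k.sum(),"z pct 5/50/95",np.percentile(z,[5,50,95]).round(1))
E
python3 lv.py
```

```text
TCP [ 563.9 -323.2  203.1] [ 3.139e+00 -1.000e-03 -2.875e+00] tool shift m [-0.0001  0.0006 -0.0549] turn 0
scene knob top [591.32 -89.35 217.07] 58
scene cone 5 z pct 5/50/95 [222.2 223.9 227.9]
scene block 66 z pct 5/50/95 [213.9 238.4 263. ]
scene arm 61 z pct 5/50/95 [215.9 225.2 229.6]
wrist cone 574 z pct 5/50/95 [221.3 223.8 226.1]
wrist block 2649 z pct 5/50/95 [225.4 236.1 294.6]
wrist arm 594 z pct 5/50/95 [226.1 227.  227.8]
top knob top [591.66 -89.99 218.65] 42
top arm 17 z pct 5/50/95 [220.6 227.7 231.7]
```

>>> {"op": "arm_command", "data": {"plan": [[-1,0,0,0.0015,0],[-1,0,0,0.0015,0],[-1,0,0,0.0015,0],[-1,0,0,0,0],[-1,0,0,0,0],[0.3,0,0,0,0],[0.3,0,0,0,0],[0.3,0,0,0,0],[0.3,0,0,0,0]]}}

```text
clock: 40.28
eef_pos: [564.2, -324.4, 199.0]
eef_rot: [-3.142, -0.0, -2.875]
wrist_force: [0.0, 1.0, 0.2]
finger_gap: 52.2
finger_force: 0.0
```

>>> {"op": "arm_command", "data": {"plan": [[0.3,0,0,-0.04,0],[0.3,0,0,-0.05,0],[0.3,0,0,-0.06,0],[0.3,0.007,0.04,0,0],[0.3,0.007,0.04,0,0],[0.3,0.007,0.04,0,0],[0.3,0.007,0.04,0,0],[0.3,0,0,0,0],[0.3,0,0,0,0]]}}

```text
clock: 41.4
eef_pos: [495.3, -177.7, 349.2]
eef_rot: [-3.141, 0.0, -2.875]
wrist_force: [0.2, -0.5, -0.4]
finger_gap: 61.3
finger_force: 0.0
```

```bash
python3 lv.py
```

```text
TCP [ 495.3 -177.7  349.2] [-3.141  0.    -2.875] tool shift m [-0.028  -0.1579  0.0912] turn 0
scene knob top [591.32 -88.22 218.37] 42
scene cone 10 z pct 5/50/95 [214.4 219.5 220.9]
scene block 45 z pct 5/50/95 [207.8 231.2 235.5]
scene arm 60 z pct 5/50/95 [212.5 222.1 225.5]
wrist knob top [578.87 -98.47 215.49] 52
wrist cone 172 z pct 5/50/95 [216.5 219.5 222.2]
wrist block 728 z pct 5/50/95 [207.1 230.6 232.8]
wrist arm 208 z pct 5/50/95 [212.4 222.3 224. ]
top knob top [591.72 -87.02 219.58] 27
top cone 3 z pct 5/50/95 [215.8 216.9 220.5]
top arm 3 z pct 5/50/95 [218.2 223.4 230.2]
```

The numbers agree: the knob top is at about 217 mm and the tip at about 217 mm. The rod stands free and the arm is clear, so I'm handing in.

```bash
python3 -c "
from cell import ticket
print(ticket.sign_off())"
```

```text
the job is handed in; nothing more can be done
None
```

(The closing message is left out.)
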